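# Stack spacer, lens and retaining ring in a lens barrel

### The arm

A 7-joint arm with a two-finger parallel gripper is mounted at the origin on a cart in front of the work surface, level with it; the furniture and walls round the work are solid. World frame = base frame: x ahead of the robot, y to its left, z up, the work surface at z = 0. Lengths are in m, angles in rad, forces in N, time in s.
With the tool pointing down it reaches from about 0.425 to 0.95 m from the base axis. Payload 4.7 kg.
Tool frame: the origin (TCP) lies on the centre line of the jaws, within the pads' length; the fingertips stand robot.nose_length ahead of it and the grasp point (between the pads) lies 8 mm behind it (robot.nose_length is the distance from the TCP to the fingertips, in m); z points along the fingers, y is the line along which they close (so a half turn about z gives the same grasp; the last joint's range is limited). The gripper opens to 85 mm and grips with 20 to 120 N. Pads are 22 mm wide; open, the fingers measure 114 mm over their backs; the gripper's body (76 mm by 85 mm) begins 54 mm behind the grasp point. The pads swing forward as they close: fully open they stand 13 mm farther back than shut.
Start: joints at [1.139, 0.469, -0.049, 1.532, 0.024, 1.141, -0.082], TCP at [0.265, -0.621, 0.242] pointing down, gripper open.
Joint ranges: [-2.59, 2.59], [-0.33, 1.99], [-1.39, 1.29], [0.1, 2.45], [-1.04, 4.18], [0.21, 1.99], [-2.66, 2.66]. Speed limits (rad/s): [2.57, 2.57, 3.14, 3.14, 3.14, 3.14, 3.14].

### API

Orientations are given as [roll, pitch, yaw] about the fixed x, y, z axes, in that order (R = Rz(yaw) Ry(pitch) Rx(roll)).
In Python, from plant import robot gives the robot as it stands. Calls block until the motion is done:
- robot.goto(position, orientation): joint-space move of the TCP to a pose.
- robot.move_straight(position, vel=0.15, attitude=None, contact_N=None): straight line of the TCP; attitude=None keeps the orientation; vel is the mean speed in m/s. With contact_N (N) it stops when the force on the tool has changed by that much, and returns True; else False.
- robot.move_joints(angles): joint-space move.
- robot.grip(opening, strength=None): opening from 0.0 (shut) to 1.0 (fully open); strength is the grip in N (None keeps the last); returns when the fingers have stopped.
- robot.sleep(seconds).
- robot.inverse_kinematics(position, orientation): joint angles nearest the present ones, or None.
- robot.sense(): the state.
- robot.grab_frame(name): name is "scene" or "top" or "wrist"; returns a dict with "image" (420x560x3 uint8, red, green, blue), "range_z" (420x560 float32, m along the optical axis (not along the pixel's ray), 0 where there is no reading), "fx", "fy", "cx", "cy" (pixels), "R" (3x3) and "t" (3): a world point X has camera coordinates R X + t. Camera axes: x right, y down, z forward; pixel columns grow to the right and rows downward; lengths in m; the calibration is good to about 2 mm. A picture is of the moment at which its call begins.
A pose or a line that the arm cannot do raises robot.IKError and nothing moves.
- robot.close_job(): hands the job in; it is judged then, once.
The state is a dict: "t": time; "joint_pos": joint angles; "joint_velocities": joint speeds; "effort": joint torques, N m; "tcp_pos": TCP position; "tcp_rot": TCP orientation; "wrist_force": force on the tool from outside, world axes, zero at the start; "torque": the same for the moment, N m; "opening": opening from 0.0 (shut) to 1.0 (fully open); "gripper_force": force on a finger pad.
Only numpy, scipy, OpenCV 4.12 (cv2) and the standard library are available. Lean on these libraries where they do the work, as an engineer would, in place of code of your own. Each camera call takes 0.05 s, during which the arm holds its last target. There are 200 camera calls.

### The job

Assemble the lens barrel: put the tall spacer ring into the bore first, then the mounted lens on top of it, then the notched retaining ring, so that all three lie flat and fully home in that order. Lower the lens gently all the way to the spacer instead of letting it drop, and leave the other things on the table, such as the round window cap, where they are.

Things in the scene. Friction and masses are not known exactly. Their poses are not given: they have to be found in the camera images.
- barrel_seat (a point): Centre of the flat inner floor (65 mm disc, 14 mm above the table) of the lens barrel: a grey upright tube on a round flange (110 mm diameter, 10 mm thick), fixed, open at the top. z is the bore axis. Two opposite slots, 44 mm wide, cut the wall from the rim down to the flange (4 mm below this point) on the +y and -y sides, so fingers closing along y can lower a ring to the floor.
- barrel_rim (a point): Centre of the barrel's mouth, level with its rim, 64 mm above the floor; axes as barrel_seat. Bore 68 mm in diameter, with a 3 mm lead-in chamfer at the rim; wall 7 mm thick. Fingers may open freely in the slots. Place and yaw of the barrel vary. It stands to the left of the rings, clear of the tall vacuum chamber in the middle of the table.
- spacer_center (a point): Spacer: a tall, thin-walled plain aluminium ring, 64 mm outside diameter, 53 mm inside, 28 mm high, about 0.09 kg, loose, lying flat. The point is its centre, half-way up (14 mm); z is its axis; either face may be down.
- lens_center (a point): Mounted lens: a clear round lens filling an aluminium ring with a shallow groove round it, 64 mm outside diameter, 20 mm high, about 0.12 kg, loose, lying flat. The point is its centre, half-way up (10 mm); z is its axis; both faces are alike.
- retainer_center (a point): Retaining ring: a low, wide-faced plain aluminium ring, 64 mm outside diameter, 38 mm hole, 16 mm high, with two opposite notches 4 mm deep in the upper face, about 0.10 kg, loose, lying flat. The point is its centre, half-way up (8 mm); z is its axis. In place on the lens its top is flush with the barrel's rim.
- window_cap: Bystander: low round black cap with a white insert and no hole, 61 mm diameter, 13 mm high, loose, near the rings and the barrel; origin at the centre of its underside.

How it is judged:
On the way, in this order (a step that is already met when the one before it is completed fails the run):
1. the spacer lies flat on the floor of the bore (horizontal distance between spacer_center and barrel_seat below 0.004 m and z of spacer_center in the frame of barrel_seat between 0.01 and 0.018 m and angle between the z axis of spacer_center and the z axis of barrel_seat, either way round below 0.06 rad), for 0.2 s.
2. the mounted lens lies flat on the spacer in the bore (all of step 1 and horizontal distance between lens_center and barrel_seat below 0.004 m and z of lens_center in the frame of barrel_seat between 0.034 and 0.042 m and angle between the z axis of lens_center and the z axis of barrel_seat, either way round below 0.06 rad), for 0.2 s.
3. the retaining ring lies flat on the lens in the bore (all of step 2 and horizontal distance between retainer_center and barrel_seat below 0.004 m and z of retainer_center in the frame of barrel_seat between 0.052 and 0.06 m and angle between the z axis of retainer_center and the z axis of barrel_seat, either way round below 0.06 rad), for 0.2 s.
At the end, for the whole second after the job is handed in: Spacer, mounted lens and retaining ring lie in the bore in this order from the floor up: their centres 14, 38 and 56 mm above the floor (within 4 mm), within 4 mm of the bore axis and square to it within 0.06 rad, either face up. The window cap is within 30 mm of where it began (all of step 3 and not (distance of window_cap from where it was at the start of the episode above 0.03 m)); the robot touches nothing.
It fails at once if the lens is let drop into the bore (faster than 0.45 m/s inside the barrel) (horizontal distance between lens_center and barrel_seat below 0.01 m and z of lens_center in the frame of barrel_seat below 0.074 m and linear speed of lens_cell above 0.45 m/s).
It fails at once if the window cap is pushed away by more than 30 mm (distance of window_cap from where it was at the start of the episode above 0.03 m).
It also fails if it takes over 64 s, if anything falls off the work surface, if the arm or the gripper's body presses on something with over 40 N, if the wrist force passes 120 N, or if a joint passes its speed limit or range.

## Working session

There is one attempt and no reset: what is moved stays moved. The work goes in short steps, each a Python script; the robot and the scene stay as the last script left them, time stands still between calls to the robot, and variables do not carry over. Pictures are saved under pics/ and viewed, at most 10 in all, crops included, and the job is handed in when it is done.

```bash
ls; mkdir -p pics; python3 - <<'E'
from plant import robot
import cv2, numpy as np
s=robot.sense(); print({k:np.round(v,3) for k,v in s.items()}, robot.nose_length)
ims=[]
for n in("scene","top"):
    f=robot.grab_frame(n); np.savez(f"pics/{n}.npz",**f)
    print(n,f['fx'],f['cx'],f['cy'],np.round(f['R'],3).tolist(),np.round(f['t'],3))
    cv2.imwrite(f"pics/{n}0.png",f['image'][:,:,::-1])
E
```

```text
pics
{'t': np.float64(0.0), 'joint_pos': array([ 1.139,  0.469, -0.049,  1.534,  0.024,  1.141, -0.082]), 'joint_velocities': array([ 0.001,  0.001, -0.   ,  0.001, -0.   ,  0.002,  0.001]), 'effort': array([-0.0000e+00, -5.1030e+01, -4.7000e-02, -2.3771e+01,  1.1000e-02,
        7.0000e-03,  0.0000e+00]), 'tcp_pos': array([ 0.264, -0.62 ,  0.241]), 'tcp_rot': array([-3.14 ,  0.   ,  0.403]), 'wrist_force': array([-0.524,  0.097, -0.526]), 'torque': array([ 0.067,  0.045, -0.003]), 'gripper_force': np.float64(0.0), 'opening': np.float64(1.0)} 0.011
scene 460.6827763169031 278.5365480092908 213.74160646451443 [[-0.845, -0.535, -0.012], [-0.3, 0.492, -0.817], [0.443, -0.687, -0.576]] [0.518 0.103 0.827]
top 417.82288458212776 274.20189548335486 206.146580681612 [[0.027, -1.0, -0.005], [-0.999, -0.027, -0.03], [0.03, 0.006, -1.0]] [0.213 0.466 0.926]
```

View pics/top0.png

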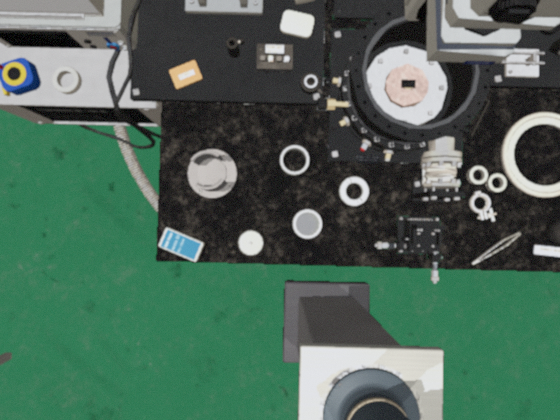

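View pics/scene0.png

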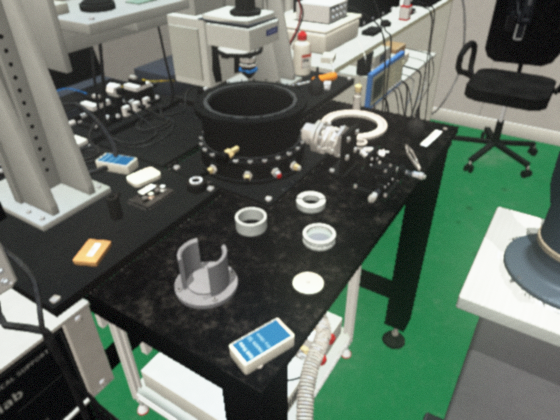

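The top view shows the barrel at about (212,173), spacer (294,160), retainer (354,191), lens (307,224) and cap (250,242). The scene view confirms which is which. Next I'll turn these into positions using depth.

```bash
cat > h.py <<'E'
import numpy as np, cv2
from plant import robot
def cloud(f):
    v,u=np.mgrid[:420,:560]; z=f['range_z']
    P=np.stack([(u-f['cx'])*z/f['fx'],(v-f['cy'])*z/f['fy'],z],-1)
    W=(P-f['t'])@f['R']; W[z==0]=np.nan
    return W
def near(W,c,r,lo,hi):
    m=(np.hypot(W[...,0]-c[0],W[...,1]-c[1])<r)&(W[...,2]>lo)&(W[...,2]<hi)
    return W[m]
def pix(f,X):
    p=(f['R']@np.asarray(X).T).T+f['t']; return p[:,:2]/p[:,2:]*[f['fx'],f['fy']]+[f['cx'],f['cy']]
E
python3 - <<'E'
import numpy as np, cv2
from h import *
for n in("top","scene"):
    f=dict(np.load(f"pics/{n}.npz")); W=cloud(f)
    if n=="top": C={k:W[v-0,u] for k,(u,v) in dict(barrel=(212,173),spacer=(294,160),ret=(354,191),lens=(307,224),cap=(250,242)).items()}
    for k,c in C.items():
        r,lo,hi={'barrel':(.08,.06,.09),'spacer':(.05,.021,.035),'ret':(.05,.009,.024),'lens':(.05,.013,.028),'cap':(.05,.007,.02)}[k]
        p=near(W,c,r,lo,hi)
        (cc,rr)=cv2.minEnclosingCircle(p[:,:2].astype(np.float32))
        print(n,k,np.round(c,3),len(p),np.round(cc,4),round(rr,4),np.round(np.median(p,0),3))
        if k=='barrel':
            a=np.degrees(np.arctan2(p[:,1]-cc[1],p[:,0]-cc[0])); print(np.histogram(a,36,(-180,180))[0])
            q=near(W,c,.08,.004,.016); print('flange',cv2.minEnclosingCircle(q[:,:2].astype(np.float32)),np.median(q[:,2]))
        if n=='top': C[k]=np.array([*cc,0])
E
```

```text
top barrel [0.53  0.366 0.014] 259 [0.5301 0.3667] 0.0413 [0.551 0.367 0.076]
[11 13 12 15 13 15  1  0  0  0  0  0  0  0 12 12 14 11 12 16 13 15 15 16
  3  0  0  0  0  0  0  0  9  9 13  9]
flange ((0.5269290208816528, 0.3621680438518524), 0.060362204909324646) 0.01075369443319077
top spacer [0.566 0.184 0.001] 220 [0.5631 0.1844] 0.0322 [0.564 0.184 0.027]
top ret [ 0.5    0.047 -0.002] 427 [0.4985 0.0499] 0.0323 [0.498 0.05  0.015]
top lens [0.423 0.153 0.019] 481 [0.4233 0.1516] 0.0321 [0.423 0.152 0.017]
top cap [0.379 0.277 0.013] 579 [0.3775 0.2764] 0.0305 [0.377 0.276 0.01 ]
scene barrel [0.53  0.367 0.   ] 528 [0.5284 0.3692] 0.042 [0.546 0.372 0.073]
[24 27 17 15 10 14  7  0  0  0  0  0  0  0 22 33 35 33 26 21 20 17 13 40
  6  0  0  0  0  0  0  0 36 43 36 33]
flange ((0.5294407606124878, 0.36894112825393677), 0.056281957775354385) 0.01000370050154697
scene spacer [0.563 0.184 0.   ] 265 [0.5628 0.1869] 0.033 [0.561 0.188 0.026]
scene ret [0.499 0.05  0.   ] 323 [0.4976 0.0523] 0.0342 [0.497 0.056 0.014]
scene lens [0.423 0.152 0.   ] 490 [0.4212 0.1536] 0.0338 [0.421 0.156 0.017]
scene cap [0.377 0.276 0.   ] 720 [0.3777 0.2788] 0.0312 [0.375 0.281 0.01 ]
```

```bash
cat >> h.py <<'E'
YAW=np.radians(191.0)
ORI=[np.pi,0,YAW]
ex=np.array([np.cos(np.radians(11)),np.sin(np.radians(11)),0]); ey=np.array([-ex[1],ex[0],0])
def ring(W,c,r,lo,hi):
    p=near(W,c,r,lo,hi)[:,:2].astype(np.float32)
    cc,rr=cv2.minEnclosingCircle(p); return np.round(cc,4),round(rr,4),len(p)
E
python3 - <<'E'
from h import *
f=dict(np.load("pics/top.npz")); W=cloud(f)
m=(W[...,0]<.56)&(W[...,0]>.2)&(W[...,1]>-.6)&(W[...,1]<.1)
print('max height in corridor',np.nanmax(np.where(m,W[...,2],0)))
print(robot.inverse_kinematics([.563,.184,.014],ORI))
q=robot.inverse_kinematics([.44,-.1,.28],[np.pi,0,np.radians(140)]); print(q)
robot.move_joints(q); print(robot.sense()['t'])
robot.goto([.563,.184,.19],ORI); print(robot.sense()['t'])
s=robot.sense(); print(s['tcp_pos'],s['tcp_rot'],s['joint_pos'])
f=robot.grab_frame('wrist'); np.savez("pics/w1.npz",**f); cv2.imwrite("pics/w1.png",f['image'][:,:,::-1])
W=cloud(f); print(ring(W,[.563,.184],.05,.021,.035), np.round(-f['R'].T@f['t'],3))
E
```

```text
max height in corridor 0.12029795015040719
[ 0.04173279  0.69983161 -0.58848446  1.88092519  0.56422403  0.73230868
  0.89264477]
[ 0.77908318  0.11362685 -0.69362445  1.95651746  0.08147344  1.09889651
  0.92420059]
2.0833
3.3083
[0.563578   0.18203873 0.19009932] [-3.13996443e+00  4.07088914e-05 -2.95269232e+00] [ 0.25885244  0.53899129 -0.89156516  1.75698795  0.47282186  1.07589228
  0.96407193]
(array([0.564, 0.186]), 0.0325, 1481) [0.492 0.169 0.321]
```

View pics/w1.png

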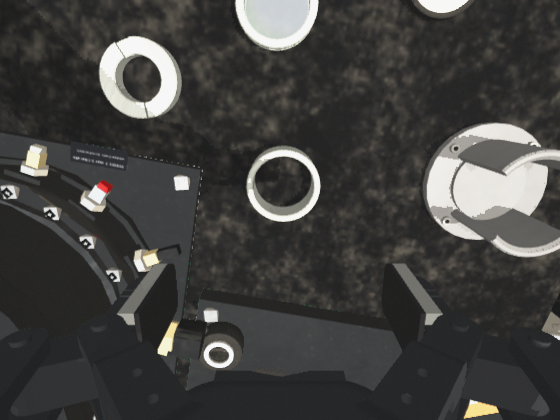

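```bash
python3 - <<'E'
from h import *
robot.move_straight([.5635,.185,.04],vel=.15)
print(robot.sense()['tcp_pos'])
robot.move_straight([.5635,.185,.014],vel=.08,contact_N=15)
s=robot.sense(); print(s['tcp_pos'],s['wrist_force'],s['t'])
robot.grip(0.0,40); s=robot.sense(); print(s['opening'],s['gripper_force'],s['wrist_force'],s['tcp_pos'])
robot.move_straight([.5635,.185,.15],vel=.2)
robot.move_straight([.530,.368,.15],vel=.2); robot.sleep(.2)
s=robot.sense(); print(s['tcp_pos'],s['opening'],s['gripper_force'],s['t'])
f=robot.grab_frame('wrist'); np.savez("pics/w2.npz",**f); cv2.imwrite("pics/w2.png",f['image'][:,:,::-1])
W=cloud(f); c=s['tcp_pos']
print('barrel',ring(W,[.53,.368],.055,.068,.088)); z=W[...,2]
for a in np.arange(.11,.19,.005):
    p=near(W,c,.045,a,a+.005); print(round(a,3),len(p), *(np.round([p.min(0),p.max(0)],3).tolist() if len(p) else []))
E
```

```text
[0.56417575 0.18542859 0.04098478]
[0.56309337 0.18497423 0.01335218] [ 1.03302578  0.57914196 -0.7408709 ] 4.9833
0.7240838926371875 44.0080309792711 [-0.90101049 -0.08481847  2.25048165] [0.56389246 0.18534107 0.01460712]
[0.5307462  0.36655628 0.14990259] 0.7238060592284721 43.69594088798294 7.4417
barrel (array([0.531 , 0.3686]), 0.0414, 2834)
0.11 0
0.115 0
0.12 0
0.125 0
0.13 30 [0.499, 0.34, 0.134] [0.558, 0.394, 0.135]
0.135 1137 [0.499, 0.337, 0.135] [0.558, 0.394, 0.14]
0.14 1320 [0.499, 0.337, 0.14] [0.558, 0.394, 0.145]
0.145 1599 [0.499, 0.324, 0.145] [0.559, 0.408, 0.15]
0.15 1938 [0.499, 0.323, 0.15] [0.558, 0.409, 0.155]
0.155 2180 [0.499, 0.323, 0.155] [0.559, 0.409, 0.16]
0.16 7026 [0.499, 0.323, 0.16] [0.563, 0.409, 0.165]
0.165 801 [0.513, 0.322, 0.165] [0.548, 0.409, 0.17]
0.17 879 [0.513, 0.322, 0.17] [0.548, 0.409, 0.175]
0.175 793 [0.513, 0.323, 0.175] [0.549, 0.408, 0.18]
0.18 891 [0.511, 0.322, 0.18] [0.541, 0.407, 0.185]
0.185 636 [0.51, 0.322, 0.185] [0.534, 0.408, 0.19]
```

View pics/w2.png

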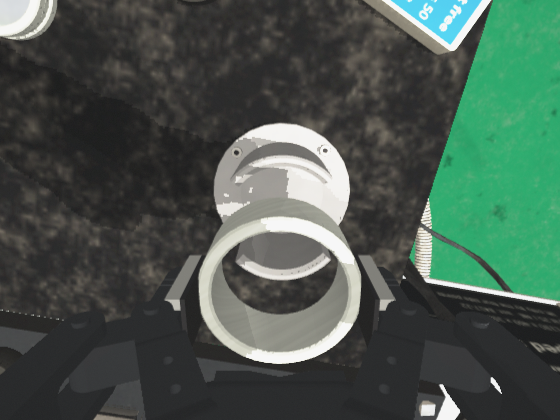

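The spacer is held between the pads at about (280,290), with the barrel behind it and its rim arcs at (285,165) and (280,275). I'll fit both circles in this frame so the calibration bias cancels.

```bash
cat >> h.py <<'E'
from scipy.optimize import least_squares
def fit(W,c,R,lo,hi,fingers=False):
    """outer-edge circle of known radius R; fingers=True leaves out the sectors near +-ey"""
    c=np.array(c[:2],float)
    for _ in range(3):
        p=near(W,c,R+.004,lo,hi)[:,:2]; d=p-c; a=np.arctan2(d@ey[:2],d@ex[:2])
        if fingers: k=abs(np.sin(a))<.8; p,d,a=p[k],d[k],a[k]
        b=((a+np.pi)/(2*np.pi)*72).astype(int); r=np.hypot(*d.T)
        e=np.array([p[b==i][r[b==i].argmax()] for i in np.unique(b)])
        e=e[np.hypot(*(e-c).T)>R-.006]
        o=least_squares(lambda q:np.hypot(*(e-q).T)-R,c,loss='soft_l1',f_scale=.0007); c=o.x
    return np.round(c,4),len(e),round(float(np.median(abs(o.fun))),4)
E
python3 - <<'E'
from h import *
f=dict(np.load("pics/w2.npz")); W=cloud(f)
print('ring',fit(W,[.5307,.3666],.032,.158,.167,True))
for hi in (.080,.085): print('rim',fit(W,[.531,.3686],.041,.071,hi))
print('flange',fit(W,[.531,.3686],.055,.006,.013))
p=near(W,[.531,.3686],.045,.07,.09);print(np.percentile(p[:,2],[5,50,95]))
p=near(W,[.531,.3666],.034,.15,.175);p=p[abs((p-[.531,.3666,0])@ey)<.02];print(np.percentile(p[:,2],[50,90,99]))
d=near(W,[.531,.3686],.043,.074,.09)-[.531,.3686,0]
a=np.degrees(np.arctan2(d[:,1],d[:,0])); h=np.histogram(a,72,(-180,180))[0]; print(h)
f=dict(np.load("pics/top.npz")); W=cloud(f); print('top rim',fit(W,[.530,.367],.041,.065,.09),'flange',fit(W,[.53,.367],.055,.004,.016))
for s in range(3): print(robot.sense()['tcp_pos'])
E
```

```text
ring (array([0.5307, 0.3673]), 44, 0.0001)
rim (array([0.5307, 0.3688]), 42, 0.0001)
rim (array([0.5307, 0.3688]), 42, 0.0001)
flange (array([0.5311, 0.3688]), 49, 0.0003)
[0.07150254 0.07627601 0.07782334]
[0.16128089 0.16276685 0.16349684]
[65 66 65 61 64 63 63 64 62 62 62 58  9  0  0  0  0  0  0  0  0  0  0  0
  0  0  0  0 28 51 48 54 51 54 49 53 49 48 53 50 52 50 54 51 54 52 53 52
 25  0  0  0  0  0  0  0  0  0  0  0  0  0  0  0 23 60 61 65 61 65 63 62]
top rim (array([0.5298, 0.3668]), 41, 0.0006) flange (array([0.53  , 0.3671]), 65, 0.0009)
[0.53059683 0.36687784 0.14997487]
[0.53059683 0.36687784 0.14997487]
[0.53059683 0.36687784 0.14997487]
```

```bash
python3 - <<'E'
from h import *
robot.move_straight([.530,.3695,.10],vel=.15)
r=robot.move_straight([.530,.3695,.0285],vel=.08,contact_N=10)
s=robot.sense(); print(r,s['tcp_pos'],s['wrist_force'],s['torque'],s['t'])
E
```

```text
True [0.52922849 0.36878492 0.02865921] [-0.00580995 -1.41289999  4.90390385] [-0.07990804  0.07170018  0.04034414] 8.825
```

```bash
python3 - <<'E'
from h import *
robot.grip(1.0)
robot.move_straight([.530,.3695,.19],vel=.25); 
f=robot.grab_frame('wrist'); np.savez("pics/w3.npz",**f); W=cloud(f)
print('spacer in bore',fit(W,[.5307,.3688],.032,.038,.048),'rim',fit(W,[.5307,.3688],.041,.071,.085))
p=near(W,[.5307,.3688],.033,.03,.06); print(np.percentile(p[:,2],[5,25,50,75,95]))
robot.goto([.424,.153,.15],ORI); robot.sleep(.1)
f=robot.grab_frame('wrist'); W=cloud(f); l,*e=fit(W,[.424,.153],.032,.010,.026); print('lens',l,e,robot.sense()['tcp_pos'])
l=np.clip(l,[.4225,.1515],[.4257,.155])
robot.move_straight([*(l-[.0004,-.0003]),.04],vel=.2)
r=robot.move_straight([*(l-[.0004,-.0003]),.009],vel=.08,contact_N=12)
s=robot.sense(); print(r,s['tcp_pos'],s['wrist_force'])
robot.grip(0.0,40); s=robot.sense(); print(s['opening'],s['gripper_force'],s['wrist_force'],s['tcp_pos'],s['t'])
E
```

```text
spacer in bore (array([0.5333, 0.3698]), 72, 0.0006) rim (array([0.5308, 0.3687]), 42, 0.0001)
[0.03260086 0.0398903  0.04073611 0.04137526 0.0421185 ]
lens [0.4237 0.1533] [72, 0.0002] [0.42493011 0.15471144 0.15042934]
False [0.42352931 0.1537791  0.00931078] [0.08958185 0.0070132  0.38314984]
0.7380663084276053 42.255515456199646 [-0.35403471 -1.70821264  7.0085987 ] [0.42372275 0.1536598  0.00986064] 12.75
```

```bash
python3 - <<'E'
from h import *
robot.move_straight([.4235,.1536,.15],vel=.2)
robot.goto([.530,.3695,.15],ORI); robot.sleep(.2)
s=robot.sense(); print(s['tcp_pos'],s['tcp_rot'],s['opening'],s['gripper_force'],s['t'])
f=robot.grab_frame('wrist'); np.savez("pics/w4.npz",**f); cv2.imwrite("pics/w4.png",f['image'][:,:,::-1]); W=cloud(f)
p=near(W,[.531,.3688],.034,.13,.18);q=(p-[.531,.3688,0]);p=p[(abs(q@ey)<.018)]
print(np.histogram(p[:,2],25,(.13,.18)))
# tilt: plane fit of face
k=p[(p[:,2]>.15)]
m=np.median(k[:,2]);k=p[abs(p[:,2]-m)<.003];A=np.c_[k[:,:2]-[.531,.3688],np.ones(len(k))];print(m,np.linalg.lstsq(A,k[:,2],rcond=None)[0])
print('lens',fit(W,[.5307,.3688],.032,m-.004,m+.004,True)); print('rim',fit(W,[.5307,.3688],.041,.071,.085))
E
```

```text
[0.53047781 0.36756629 0.15017932] [-3.14023325e+00  3.50832591e-04 -2.95165946e+00] 0.7325407083374121 43.985334634780884 14.7583
(array([   0,    0,    0,    0,    4,   88,  110,  272,  241,  107,  899,
       2247, 3410, 2867, 2778,  247,    0,    0,    0,    0,    0,    0,
          0,    0,    0]), array([0.13 , 0.132, 0.134, 0.136, 0.138, 0.14 , 0.142, 0.144, 0.146,
       0.148, 0.15 , 0.152, 0.154, 0.156, 0.158, 0.16 , 0.162, 0.164,
       0.166, 0.168, 0.17 , 0.172, 0.174, 0.176, 0.178, 0.18 ]))
0.15579781516283517 [ 0.00445423 -0.00238694  0.15570895]
lens (array([0.5302, 0.368 ]), 44, 0.0002)
rim (array([0.5308, 0.3688]), 21, 0.0)
```

View pics/w4.png

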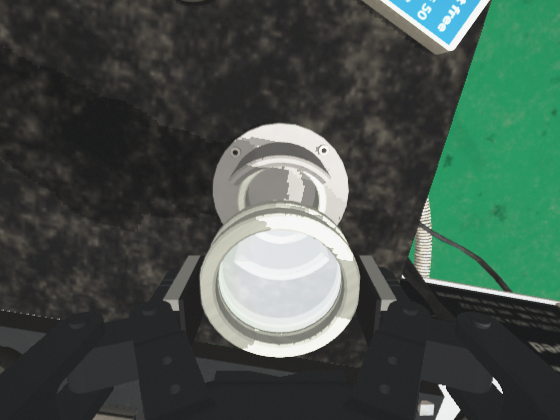

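The lens is held level at about (280,285), within 1 mm of the bore axis. I'll correct that and lower it.

```bash
python3 - <<'E'
from h import *
robot.move_straight([.5306,.3703,.095],vel=.15)
r=robot.move_straight([.5306,.3703,.0505],vel=.06,contact_N=8)
s=robot.sense(); print(r,s['tcp_pos'],s['wrist_force'],s['torque'],s['t'])
E
```

```text
True [0.53022913 0.36961774 0.05186913] [-9.41779443e-01  4.22581180e-03  4.89110500e+00] [-0.17526756  0.12831652 -0.00571355] 16.0083
```

```bash
python3 - <<'E'
from h import *
robot.grip(1.0)
robot.move_straight([.5306,.3703,.19],vel=.2)
f=robot.grab_frame('wrist'); np.savez("pics/w5.npz",**f); W=cloud(f)
p=near(W,[.5307,.3688],.032,.03,.075); print('lens top z',np.percentile(p[:,2],[5,25,50,75,95,99]),fit(W,[.5307,.3688],.032,.059,.066))
robot.goto([.499,.0517,.15],ORI); robot.sleep(.1)
f=robot.grab_frame('wrist'); W=cloud(f); l,*e=fit(W,[.4994,.0517],.032,.009,.022); print('ret',l,e,robot.sense()['tcp_pos'])
l=np.clip(l,[.4975,.0495],[.5013,.054])
robot.move_straight([*(l+[.0,.0003]),.04],vel=.2)
r=robot.move_straight([*(l+[.0,.0003]),.009],vel=.08,contact_N=12)
s=robot.sense(); print(r,s['tcp_pos'],s['wrist_force'])
robot.grip(0.0,40); s=robot.sense(); print(s['opening'],s['gripper_force'],s['wrist_force'],s['tcp_pos'],s['t'])
robot.move_straight([*l,.17],vel=.25)
robot.goto([.530,.3695,.15],ORI); robot.sleep(.2)
s=robot.sense(); print(s['tcp_pos'],s['opening'],s['gripper_force'],s['t'])
f=robot.grab_frame('wrist'); np.savez("pics/w6.npz",**f); cv2.imwrite("pics/w6.png",f['image'][:,:,::-1]); W=cloud(f)
p=near(W,[.531,.3688],.034,.14,.18);q=(p-[.531,.3688,0]);p=p[(abs(q@ey)<.018)]
m=np.median(p[:,2]);k=p[abs(p[:,2]-m)<.003];A=np.c_[k[:,:2]-[.531,.3688],np.ones(len(k))];print(m,np.linalg.lstsq(A,k[:,2],rcond=None)[0])
print('ret',fit(W,[.5307,.3688],.032,m-.004,m+.004,True),'rim',fit(W,[.5307,.3688],.041,.071,.085))
E
```

```text
lens top z [0.05276182 0.05519072 0.05788147 0.06067623 0.06177488 0.06230133] (array([0.5315, 0.3704]), 72, 0.0008)
ret [0.499  0.0511] [72, 0.0001] [0.49944056 0.05330971 0.15030282]
False [0.49879909 0.05152744 0.00866907] [0.46661332 0.99293877 0.44984635]
0.7196604512386698 42.98565014556516 [-1.17088412  0.01231453  5.40750572] [0.49929706 0.05149762 0.00983421] 20.2333
[0.53103018 0.36765214 0.15002397] 0.7180738371953138 43.71945027043694 22.4417
0.1543503014050308 [-0.00207597  0.00949768  0.15464806]
ret (array([0.5305, 0.3683]), 44, 0.0002) rim (array([0.5308, 0.3687]), 39, 0.0001)
```

View pics/w6.png

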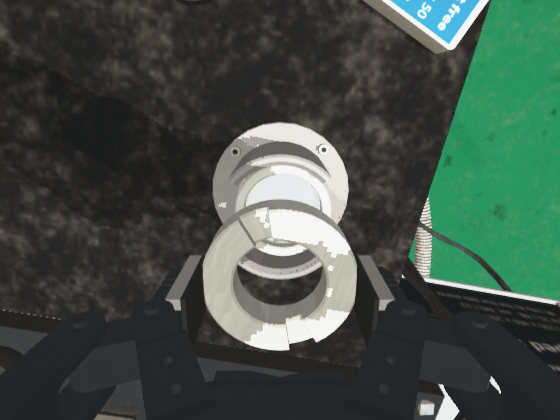

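The retainer is held level at about (280,280), 0.5 mm off the axis. The lens lies home below it, with its top at 62 mm. Lowering the retainer now.

```bash
python3 - <<'E'
from h import *
robot.move_straight([.5303,.370,.11],vel=.15)
r=robot.move_straight([.5303,.370,.0705],vel=.06,contact_N=8)
s=robot.sense(); print(r,s['tcp_pos'],s['wrist_force'],s['torque'],s['t'])
if s['tcp_pos'][2]<.0735:
    robot.grip(1.0); robot.move_straight([.5303,.370,.19],vel=.2); robot.sleep(.2)
    f=robot.grab_frame('wrist'); cv2.imwrite("pics/w7.png",f['image'][:,:,::-1]); W=cloud(f)
    p=near(W,[.5307,.3688],.031,.07,.09); A=np.c_[p[:,:2]-[.5307,.3688],np.ones(len(p))]
    print(len(p),np.percentile(p[:,2],[5,50,95]),np.linalg.lstsq(A,p[:,2],rcond=None)[0],robot.sense()['t'])
E
```

```text
True [0.52985794 0.36938505 0.07186396] [-1.37988575 -0.75226987  4.69825026] [-0.19501353  0.14217929  0.01120457] 23.525
3529 [0.07271822 0.0769615  0.07809879] [-0.00576026 -0.00170044  0.07646672] 24.8833
```

View pics/w7.png

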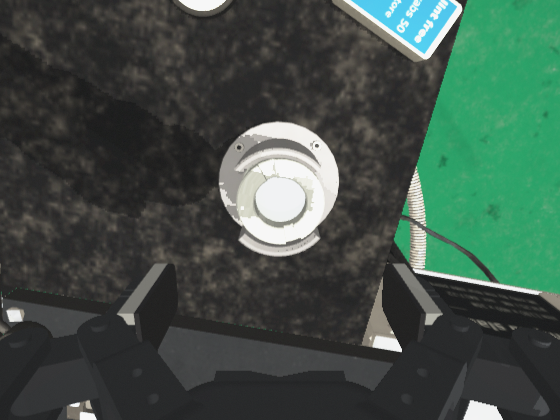

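The retainer sits flush and flat in the bore at about (281,200), with its top at 77–78 mm and tilt under 0.01 rad. The gripper is clear, and the cap at the top edge (203,5) was not disturbed.

```bash
python3 -c "
from plant import robot
print(robot.close_job())"
```

```text
the job is handed in; nothing more can be done
None
```

The lens barrel is assembled and the job is handed in at about 25 s: spacer, lens and retaining ring are seated flat in that order, and the window cap was not touched; the hand-in returned no verdict.

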